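# Put the wax bars away by length

## Task

Put the three rectangular wax bars away in the grey trays, each lying flat in the tray cut to its own length: the longest bar first, into the longest tray, then the middle one into the middle tray, and the shortest last, into the shortest tray. Leave the round wax pucks, the steel brush and the blue scraper where they lie.

Things in the scene. Friction and masses are not known exactly. Their poses are not given: they have to be found in the camera images.
- long_bar: the long bar of yellow wax: a loose rectangular block 110 mm long (its x axis), 40 mm wide (y), 30 mm high (z), about 119 g; origin at the centre of its underside; it lies flat on the bench at the start, turned any way
- medium_bar: the medium bar of yellow wax: a loose rectangular block 80 mm long (its x axis), 40 mm wide (y), 30 mm high (z), about 86 g; origin at the centre of its underside; it lies flat on the bench at the start, turned any way
- short_bar: the short bar of yellow wax: a loose rectangular block 50 mm long (its x axis), 40 mm wide (y), 30 mm high (z), about 54 g; origin at the centre of its underside; it lies flat on the bench at the start, turned any way
- long_tray: the long tray, for the long bar: a shallow open grey plastic tray fixed to the bench, inside 130 mm long (its x axis) by 60 mm wide (y), so the bar has 10 mm of play at each side; floor 3 mm thick, walls 3 mm thick, their rims 12 mm above the bench; origin at the centre of its underside, on the bench top (z = 0)
- medium_tray: the medium tray, for the medium bar: a shallow open grey plastic tray fixed to the bench, inside 100 mm long (its x axis) by 60 mm wide (y), so the bar has 10 mm of play at each side; floor 3 mm thick, walls 3 mm thick, their rims 12 mm above the bench; origin at the centre of its underside, on the bench top (z = 0)
- short_tray: the short tray, for the short bar: a shallow open grey plastic tray fixed to the bench, inside 70 mm long (its x axis) by 60 mm wide (y), so the bar has 10 mm of play at each side; floor 3 mm thick, walls 3 mm thick, their rims 12 mm above the bench; origin at the centre of its underside, on the bench top (z = 0)
- puck_a: a round puck of the same yellow wax, 60 mm across, 25 mm high, loose; origin at the centre of its underside; not to be moved
- puck_b: a round puck of the same yellow wax, 60 mm across, 25 mm high, loose; origin at the centre of its underside; not to be moved
- brush: steel brush, loose: dark wooden back 110 mm long (x) by 54 mm wide (y) over steel bristles, 36 mm high; origin at the centre of its underside; not to be moved
- scraper: blue plastic ski scraper, loose: a flat plate 125 mm (x) by 58 mm (y), 5 mm thick; origin at the centre of its underside; not to be moved
Not all that is in view belongs to the job. What is shaped like the long_bar but green or red is not meant.

How it is judged:
By the outcome, as a careful person would: the job done as asked, in the order asked, and still so for the second after the job is handed in, with the robot touching nothing.
It also fails if it takes over 99 s, if anything falls off the work surface, if the arm or the gripper's body presses on something with over 40 N, if the wrist force passes 120 N, or if a joint passes its speed limit or range.

## Robot

A 6-joint arm with a two-finger parallel gripper is mounted at the origin on the work surface. World frame = base frame: x ahead of the robot, y to its left, z up, the work surface at z = 0. Lengths are in mm, angles in rad, forces in N, time in s.
With the tool pointing down it reaches from about 325 to 900 mm from the base axis. Payload 6.1 kg.
Tool frame: the origin (TCP) lies midway between the tips of the shut fingers; the grasp point (between the pads) lies 19 mm behind it; z points along the fingers, y is the direction in which the jaws open and shut (so a half turn about z gives the same grasp; the last joint's range is limited). The gripper opens to 87 mm and grips with 3 to 60 N. Pads are 19 mm wide; open, the fingers measure 117 mm over their backs; the gripper's body (75 mm by 190 mm) begins 51 mm behind the grasp point.
Start: joints at [-1.372, 0.22, 1.526, -0, 1.395, -0.126], TCP at [199.442, -592.316, 222.538] pointing down, gripper open.
Joint ranges: [-2.98, 2.98], [-0.91, 2.08], [0.09, 2.57], [-1.24, 4.39], [0.2, 2.65], [-2.68, 2.68]. Speed limits (rad/s): [2.57, 2.57, 3.01, 3.14, 3.14, 3.14].

## Interface

Orientations are given as a rotation vector (axis times angle).
In Python, from cell import bot, vision gives the robot as it stands.
- The arm moves only by the tool step_arm, never from a script. Its argument "deltas" is a list that holds one entry, the list of rows, each a list of 5 numbers: the shift along the tool's x, y, z in cm, then the turn about the tool's z in rad, then the closure in counts, from 0 (fully open) to 255 (shut). A call has 1 to 5 rows; each row shifts and turns the commanded pose from where the row before left it, along the tool's axes as they then stand; what a row does not reach is not made up. A row lasts 1/10 s, in which the tool goes at most 50 mm and 8.59 degrees, less where a joint would pass 70% of its speed; a pose out of reach is approached as far as the arm can. A call with a gripper value outside its range is refused whole. The fingers move at their own pace and stop on an object; "grip_force" is the grip in N (left out, the last holds). Time passes only in rows, so rows that do not move let the fingers close. It gives the time, the measured TCP pose, the force and the opening at its end, in the units of the state.
- bot.observe(): the state, without advancing time (a new reading comes with each control period).
- vision.read_camera(name): name is "side" or "top" or "wrist"; returns the picture (384x512x3 uint8, blue, green, red); there is no depth.
- vision.camera_info(name): a dict with "camera_matrix" (3x3 intrinsics, pixels), "R" (3x3) and "t" (3): a world point X has camera coordinates R X + t. Camera axes: x right, y down, z forward; pixel columns grow to the right and rows downward; lengths in mm; the calibration is good to about 2 mm. A picture is of the moment at which its call begins: read the wrist's pose just before it. camera_info takes no time and is no camera call; for the wrist camera it gives the pose at the moment of the call.
- bot.job_done(): hands the job in, once; it reports no verdict.
The state is a dict: "time_s": time; "joint_positions": joint angles; "qvel": joint speeds; "tau": joint torques, N m; "ee_pos": TCP position; "orientation": TCP orientation; "force": force on the tool from outside, world axes, zero at the start; "ft_torque": the same for the moment, N m; "opening": finger opening in mm.
Only numpy, scipy, OpenCV 4.12 (cv2) and the standard library are available. Lean on these libraries where they do the work, as an engineer would, in place of code of your own. Each camera call takes 0.05 s, during which the arm holds its last target.

## Working session

There is one attempt and no reset: what is moved stays moved. The work goes in short steps, Python scripts to look and compute and a tool call to move; the robot and the scene stay as the last step left them, time stands still between calls to the robot, and variables do not carry over. Pictures are saved under pics/ and viewed, and the job is handed in when it is done.

Besides the shell and the picture viewer there is one more tool, called after ">>>" as a command line: name --argument value ..., lists and objects as JSON in quotes. step_arm: Moves the arm, as the interface text tells. Its arguments: {"type":"object","properties":{"deltas":{"type":"array"},"grip_force":{"type":"number"}},"required":["deltas"]}

```bash
mkdir -p pics; ls; python3 - <<'E'
from cell import bot, vision
import cv2, numpy as np
s=bot.observe(); print({k:np.round(v,3).tolist() if not isinstance(v,str) else v for k,v in s.items()})
for n in ['top','side']:
    im=vision.read_camera(n); cv2.imwrite(f'pics/{n}0.png',im)
    c=vision.camera_info(n); print(n,np.round(c['camera_matrix'],1).tolist(),np.round(c['R'],4).tolist(),np.round(c['t'],1).tolist())
E
```

```text
pics
{'time_s': 0.0, 'joint_positions': [-1.372, 0.221, 1.528, -0.0, 1.395, -0.126], 'qvel': [0.0, 0.001, -0.0, 0.0, -0.001, -0.001], 'tau': [0.001, -49.461, -38.738, 0.07, 0.057, -0.0], 'ee_pos': [199.315, -591.717, 221.424], 'orientation': [-3.098, -0.508, 0.0], 'force': [-0.29, -0.191, -0.418], 'ft_torque': [-0.016, -0.005, 0.013], 'opening': 87.014}
top [[362.3, 0.0, 252.0], [0.0, 362.3, 194.2], [0.0, 0.0, 1.0]] [[-0.0172, -0.9999, -0.0006], [-0.9846, 0.017, -0.174], [0.174, -0.0024, -0.9847]] [-1.6, 591.9, 995.4]
side [[351.4, 0.0, 252.9], [0.0, 351.4, 192.3], [0.0, 0.0, 1.0]] [[-0.7854, -0.6189, -0.0092], [-0.336, 0.4389, -0.8334], [0.5198, -0.6514, -0.5527]] [451.0, 248.0, 840.5]
```

View pics/top0.png

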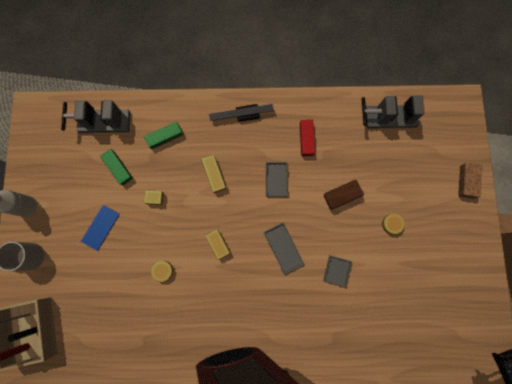

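View pics/side0.png

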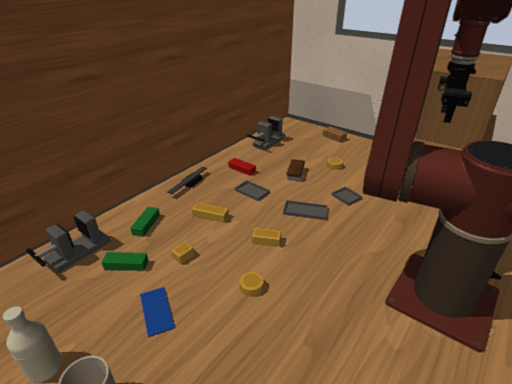

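The top view shows these things that could be taken for the wanted bars:
- **Yellow bars:** (214,174), (218,244) and (153,198).
- **Round pucks, not to be moved:** (162,271) and (394,224).
- **Green decoys:** (164,135) and (116,167).
- **Red decoy:** (308,138).

The trays are at (284,248) long, (277,180) medium and (338,271) short. Next I'll measure the bars and trays and check them in one close crop.

```bash
cat > h.py <<'E'
import cv2, numpy as np
from cell import bot, vision
def ray(name,px,z,c=None):
    c=c or vision.camera_info(name); K,R,t=map(np.array,(c['camera_matrix'],c['R'],c['t']))
    px=np.atleast_2d(px).astype(float); d=np.c_[px,np.ones(len(px))]@np.linalg.inv(K).T@R
    C=-R.T@t; return (C+d*((z-C[2])/d[:,2])[:,None])[:,:2]
def proj(name,X,c=None):
    c=c or vision.camera_info(name); K,R,t=map(np.array,(c['camera_matrix'],c['R'],c['t']))
    p=(np.atleast_2d(X)@R.T+t)@K.T; return p[:,:2]/p[:,2:]
def rect(P):
    (x,y),(w,h),a=cv2.minAreaRect(np.float32(P).reshape(-1,1,2))
    if w<h: w,h,a=h,w,a+90
    return np.round([x,y,w,h,(a+90)%180-90],1)
E
python3 - <<'E'
from h import *
c=vision.camera_info('top'); print('C',-np.array(c['R']).T@np.array(c['t']))
im=cv2.imread('pics/top0.png'); hsv=cv2.cvtColor(im,cv2.COLOR_BGR2HSV)
for p in [(214,174),(218,244),(153,198),(277,180),(284,248),(338,271),(162,271),(300,300)]: print(p,hsv[p[1],p[0]])
m=cv2.inRange(hsv,(20,110,90),(35,255,255))
for cn in cv2.findContours(m,0,1)[0]:
    if cv2.contourArea(cn)>60: 
        P=cn.reshape(-1,2); print('Y',P.mean(0).round(),cv2.contourArea(cn),'z30',rect(ray('top',P,30)),'z0',rect(ray('top',P,0)))
m=cv2.inRange(hsv,(0,0,30),(180,60,140)); 
for cn in cv2.findContours(m,0,1)[0]:
    P=cn.reshape(-1,2); 
    if cv2.contourArea(cn)>150 and abs(P.mean(0)-[305,225])[0]<50 and abs(P.mean(0)-[305,225])[1]<70: print('T',P.mean(0).round(),cv2.contourArea(cn),rect(ray('top',P,12)))
cv2.imwrite('pics/crop0.png',cv2.resize(im[120:300,130:370],None,fx=3.3,fy=3.3,interpolation=2))
E
```

```text
C [ 409.56411767   -9.23168442 1083.25690453]
(214, 174) [ 21 149 156]
(218, 244) [ 19 157 156]
(153, 198) [ 22 145 155]
(277, 180) [18 36 85]
(284, 248) [16 33 84]
(338, 271) [18 31 81]
(162, 271) [ 19 160 153]
(300, 300) [ 14 135 138]
Y [161. 271.] 305.5 z30 [378.3 251.   57.3  55.7  89. ] z0 [377.4 258.5  58.9  57.3  89. ]
Y [217. 244.] 332.0 z30 [451.8  91.3  78.6  39.   27.7] z0 [453.   94.2  80.9  40.1  27.7]
Y [393. 223.] 280.5 z30 [ 502.4 -421.2   56.1   55.7  -67.4] z0 [ 505.  -432.9   57.7   57.3  -67.4]
Y [153. 197.] 192.5 z30 [593.9 281.7  50.   38.9  89. ] z0 [599.1 290.   51.4  40.   89. ]
Y [213. 173.] 427.0 z30 [662.7 103.8 110.   39.9  19. ] z0 [669.9 107.1 113.2  41.   19. ]
T [337. 271.] 517.5 [ 369.8 -254.9   72.5   63.9  -17.2]
T [283. 248.] 912.5 [ 438.4 -100.   131.9   62.    24.9]
T [276. 179.] 612.0 [644.7 -85.2 100.   60.6  -1.9]
```

View pics/crop0.png

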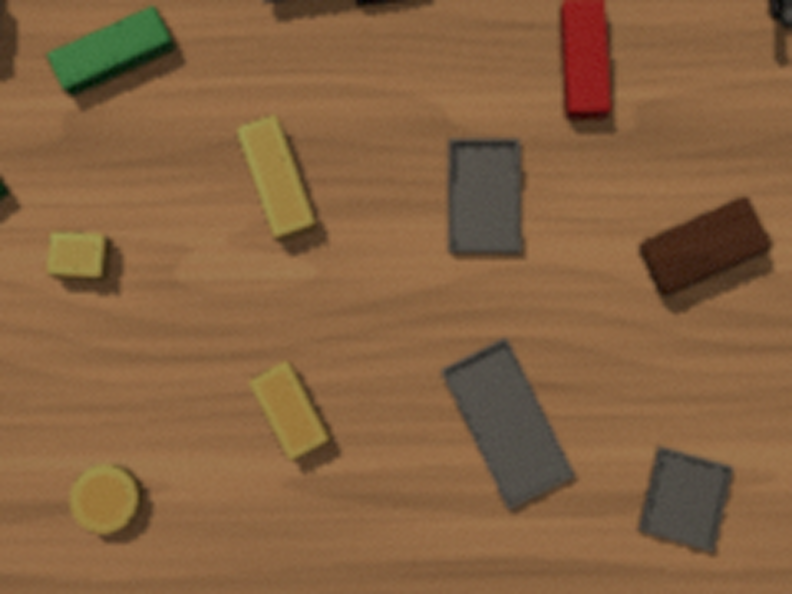

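The crop confirms it: the bars are the three rectangular yellow blocks, and the measured sizes match (110x40, 79x39 and 50x39, allowing one pixel). The pucks are round and the decoys are red and green. Next I'll work out the first move.

```bash
cat >> h.py <<'E'
from scipy.spatial.transform import Rotation as Ro
def go(x,y,z,yaw_deg):
    """tool x at world angle yaw (mod 180)"""
    s=bot.observe(); R=Ro.from_rotvec(s['orientation']).as_matrix()
    psi=np.arctan2(R[1,0],R[0,0]); d=(R.T@(np.array([x,y,z])-s['ee_pos']))/10
    t=psi-np.radians(yaw_deg); t=(t+np.pi/2)%np.pi-np.pi/2
    print('t',s['time_s'],'ee',np.round(s['ee_pos'],1),'psi',np.degrees(psi).round(1),'tilt',np.round(R[:,2],3),'q',np.round(s['joint_positions'],2),'open',round(s['opening'],1),'F',np.round(s['force'],1))
    print('delta cm',d.round(2),'turn',t.round(3),'rows>=',np.ceil(max(np.linalg.norm(d)/5,abs(t)/.15)))
E
python3 - <<'E'
from h import *
go(663,104,200,19)
c=vision.camera_info('wrist'); s=bot.observe(); R=Ro.from_rotvec(s['orientation']).as_matrix()
print('cam in tool',R.T@(-np.array(c['R']).T@c['t']-s['ee_pos']),(np.array(c['R'])@R).round(3),c['camera_matrix'])
E
```

```text
t 0.1 ee [ 199.3 -591.8  221.5] psi 18.6 tilt [-0.     0.002 -1.   ] q [-1.37  0.22  1.53  0.    1.39 -0.13] open 86.9 F [-0.4 -0.1 -0.2]
delta cm [ 66.14 -51.14   2.26] turn -0.007 rows>= 17.0
cam in tool [  65.10661079   -0.64848179 -160.83473719] [[-0.001  1.     0.   ]
 [-0.97  -0.001 -0.242]
 [-0.242 -0.     0.97 ]] [[273.17586358   0.         256.61123863]
 [  0.         273.17586358 189.83207893]
 [  0.           0.           1.        ]]
```

>>> step_arm --deltas '[[[3.3,-2.55,0,0,0],[3.3,-2.55,0,0,0],[3.3,-2.55,0,0,0],[3.3,-2.55,0,0,0],[3.3,-2.55,0,0,0]]]' --grip_force 15

```text
time_s: 0.6
ee_pos: [315.6, -417.1, 222.1]
orientation: [-3.1, -0.507, 0.0]
force: [1.1, 0.9, 0.7]
opening: 87.1
```

>>> step_arm --deltas '[[[3.3,-2.55,0,0,0],[3.3,-2.55,0,0,0],[3.3,-2.55,0,0,0],[3.3,-2.55,0,0,0],[3.3,-2.55,0,0,0]]]'

```text
time_s: 1.1
ee_pos: [431.3, -243.6, 222.3]
orientation: [-3.1, -0.508, 0.0]
force: [0.5, -1.1, 0.1]
opening: 87.0
```

>>> step_arm --deltas '[[[3.3,-2.55,0,0,0],[3.3,-2.55,0,0,0],[3.3,-2.55,0,0,0],[3.3,-2.55,0,0,0],[3.3,-2.55,0,0,0]]]'

```text
time_s: 1.6
ee_pos: [547.0, -70.2, 222.2]
orientation: [-3.1, -0.508, 0.001]
force: [0.3, -0.6, 1.1]
opening: 87.0
```

>>> step_arm --deltas '[[[3.3,-2.55,0,0,0],[3.3,-2.55,0,0,0],[3.3,-2.55,0,0,0],[3.3,-2.55,0,0,0],[3.3,-2.55,0,0,0]]]'

```text
time_s: 2.1
ee_pos: [662.6, 103.2, 221.9]
orientation: [-3.1, -0.508, 0.001]
force: [1.0, -1.2, -0.2]
opening: 87.2
```

>>> step_arm --deltas '[[[0,0,1,0,0],[0,0,1,0,0],[0,0,0,0,0]]]'

```text
time_s: 2.4
ee_pos: [660.2, 100.8, 199.4]
orientation: [-3.1, -0.507, 0.008]
force: [-1.0, 0.0, -0.2]
opening: 87.0
```

```bash
cat >> h.py <<'E'
def wy(tag,h=30,z=12):
    c=vision.camera_info('wrist'); im=vision.read_camera('wrist'); cv2.imwrite(f'pics/{tag}.png',im)
    hsv=cv2.cvtColor(im,cv2.COLOR_BGR2HSV); m=cv2.inRange(hsv,(18,110,80),(35,255,255))
    for cn in cv2.findContours(m,0,1)[0]:
        if cv2.contourArea(cn)>800:
            P=cn.reshape(-1,2); print('Y px',P.mean(0).round(),'topplane',rect(ray('wrist',P,h,c)))
    m=cv2.inRange(hsv,(0,0,30),(180,60,140))
    for cn in cv2.findContours(m,0,1)[0]:
        if cv2.contourArea(cn)>3000:
            P=cn.reshape(-1,2); print('grey px',P.mean(0).round(),'z12',rect(ray('wrist',P,z,c)))
E
python3 -c "
from h import *
wy('w1'); go(663,104,200,19)"
```

```text
Y px [332. 281.] topplane [567.6 -45.8 475.2  48.4 -71.4]
Y px [263.  90.] topplane [713.5 128.5 607.2 259.8 -71.5]
grey px [247. 304.] z12 [479.4  31.2 779.7 232.4 -78.9]
grey px [335. 236.] z12 [600.    9.7 583.1 143.6 -69.2]
grey px [385.  36.] z12 [858.3  16.3 206.2  42.9 -81.6]
t 2.45 ee [660.7 100.5 200.6] psi 18.5 tilt [-0.004 -0.    -1.   ] q [ 0.03  0.34  1.42 -0.    1.38  1.28] open 86.9 F [-0.6  0.3 -0. ]
delta cm [ 0.33 -0.26  0.06] turn -0.008 rows>= 1.0
```

View pics/w1.png

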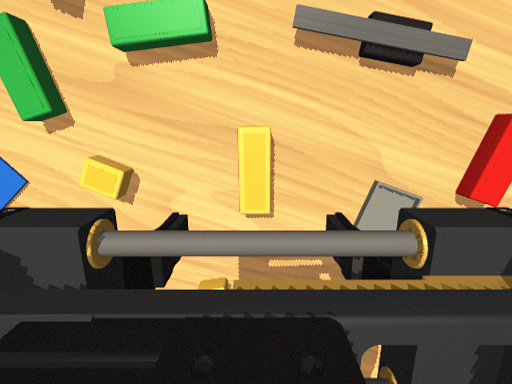

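The bar is at (255,170), lined up with the jaws. The bright wood leaks into my colour mask, so I'll tighten it.

```bash
python3 - <<'E'
from h import *
im=cv2.imread('pics/w1.png'); hsv=cv2.cvtColor(im,cv2.COLOR_BGR2HSV)
for p in [(255,170),(241,160),(269,160),(255,212),(200,150),(320,150),(200,100),(255,130),(390,200)]: print(p,hsv[p[1],p[0]])
s=bot.observe(); print(proj('wrist',[s['ee_pos'],[660,100,30]]))
m=cv2.inRange(hsv,(22,165,120),(35,255,255))
for cn in cv2.findContours(m,0,1)[0]:
    if cv2.contourArea(cn)>300:
        P=cn.reshape(-1,2); print(P.mean(0),P.min(0),P.max(0),rect(ray('wrist',P,30)),rect(ray('wrist',P,0)))
E
```

```text
(255, 170) [ 25 185 253]
(241, 160) [ 28 157 253]
(269, 160) [ 25 176 255]
(255, 212) [ 27 169 255]
(200, 150) [ 20 133 250]
(320, 150) [ 19 135 247]
(200, 100) [ 19 134 248]
(255, 130) [ 28 153 253]
(390, 200) [ 27  32 161]
[[257.79672565 228.42994184]
 [257.52127691 176.21299173]]
[100.44354839 178.09677419] [ 79 158] [122 198] [595.7 283.7  47.1  38.8  86.2] [584.2 298.3  51.3  42.3  86.2]
[254.01746725 169.3231441 ] [238 126] [269 213] [664.4 106.5 108.2  37.7  19.1] [659.1 105.1 118.1  41.1  19.1]
```

```bash
sed -i 's/(18,110,80),(35,255,255)/(23,145,100),(35,255,255)/; s/contourArea(cn)>800/contourArea(cn)>300/' h.py; python3 - <<'E'
from h import *
wy('w1b'); go(664,106,90,19)
E
```

```text
Y px [100. 178.] topplane [595.4 283.8  47.   38.2  86. ]
Y px [254. 169.] topplane [663.9 106.4 107.4  38.   19. ]
grey px [250. 304.] z12 [479.5  31.1 779.9 231.3 -79.1]
grey px [330. 236.] z12 [600.4   9.  584.9 144.1 -69.2]
grey px [381.  35.] z12 [858.2  16.3 206.3  43.2 -81.4]
t 2.5 ee [661.3 100.4 201.8] psi 18.5 tilt [-0.002 -0.    -1.   ] q [ 0.03  0.34  1.42 -0.    1.38  1.28] open 86.8 F [-0.8 -0.4  0. ]
delta cm [ 0.46 -0.44 11.18] turn -0.008 rows>= 3.0
```

>>> step_arm --deltas '[[[0.4,-0.4,4,0,0],[0,0,4,0,0],[0,0,4,0,0],[0,0,0,0,0]]]'

```text
time_s: 2.9
ee_pos: [659.6, 105.3, 76.2]
orientation: [-3.099, -0.505, 0.018]
force: [-0.6, -0.2, -0.9]
opening: 86.8
```

```bash
python3 - <<'E'
from h import *
wy('w2'); go(664,106,13,19)
E
```

```text
Y px [ 23. 197.] topplane [606.  279.6  41.7  23.5 -84.9]
Y px [258. 179.] topplane [677.9 111.2  78.5  37.8  19. ]
grey px [259. 246.] z12 [612.5  90.7 287.6  62.2 -68.8]
grey px [457. 239.] z12 [678.5 -77.7 105.9  64.3 -70.7]
grey px [248. 304.] z12 [563.9  68.2 505.2 150.4 -79.1]
t 2.95 ee [662.  105.6  79.9] psi 18.5 tilt [-0.007 -0.    -1.   ] q [ 0.04  0.46  1.51 -0.    1.19  1.29] open 87.1 F [ 0.4 -0.1 -0.2]
delta cm [0.25 0.03 6.69] turn -0.008 rows>= 2.0
```

View pics/w2.png

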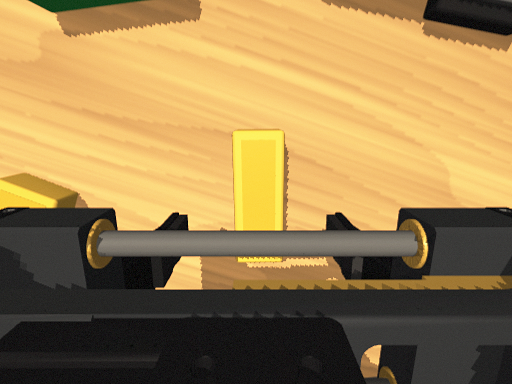

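The bar sits between the jaws at about (258,180), so I'll descend and grip it.

>>> step_arm --deltas '[[[0.2,0,3.0,0,0],[0,0,3.0,0,0],[0,0,0.5,0,0],[0,0,0,0,0],[0,0,0,0,0]]]'

```text
time_s: 3.45
ee_pos: [668.8, 107.3, 20.8]
orientation: [3.1, 0.507, 0.007]
force: [0.4, 1.1, 0.7]
opening: 87.0
```

>>> step_arm --deltas '[[[0,0,0.1,0,160],[0,0,0,0,160],[0,0,0,0,200],[0,0,0,0,200],[0,0,0,0,200]]]' --grip_force 20

```text
time_s: 3.95
ee_pos: [666.6, 107.4, 16.6]
orientation: [-3.1, -0.508, -0.0]
force: [-0.1, 0.4, -0.9]
opening: 55.2
```

>>> step_arm --deltas '[[[0,0,0,0,200],[0,0,0,0,200]]]'

```text
time_s: 4.15
ee_pos: [666.5, 107.3, 16.4]
orientation: [3.1, 0.508, -0.0]
force: [1.0, -0.0, 0.9]
opening: 40.2
```

```bash
python3 - <<'E'
from h import *
go(664,106,13,19)
E
```

```text
t 4.15 ee [666.5 107.3  16.4] psi 18.6 tilt [-0. -0. -1.] q [ 0.04  0.54  1.52 -0.    1.08  1.29] open 40.2 F [ 1.  -0.   0.9]
delta cm [-0.28  0.04  0.34] turn -0.007 rows>= 1.0
```

>>> step_arm --deltas '[[[0,0,0,0,200],[0,0,-2,0,200],[0,0,-4,0,200],[0,0,-4,0,200],[0,0,-2,0,200]]]'

```text
time_s: 4.65
ee_pos: [668.5, 107.5, 140.9]
orientation: [3.1, 0.508, 0.008]
force: [0.6, -0.1, -0.1]
opening: 39.9
```

```bash
python3 - <<'E'
from h import *
go(441,-99,135,24.9); wy('w3')
E
```

```text
t 4.65 ee [668.5 107.5 140.9] psi 18.6 tilt [ 0.005  0.    -1.   ] q [0.04 0.4  1.46 0.   1.28 1.29] open 39.9 F [ 0.6 -0.1 -0.1]
delta cm [-28.15  12.31   0.46] turn -0.11 rows>= 7.0
Y px [266. 266.] topplane [588.2  69.5  47.1  15.7 -69.6]
Y px [ 71. 198.] topplane [594.7 284.1  47.4  39.3  85.9]
Y px [256. 189.] topplane [666.1 107.8  85.4  70.1  18.6]
grey px [255. 245.] z12 [597.6  84.  184.8  78.7 -71.5]
grey px [229. 297.] z12 [533.9  48.8 649.7 204.6 -79.9]
grey px [418. 244.] z12 [666.5 -89.9 215.9  91.1 -69.2]
grey px [411.  29.] z12 [858.6  15.4 207.6  43.8 -81.5]
```

View pics/w3.png

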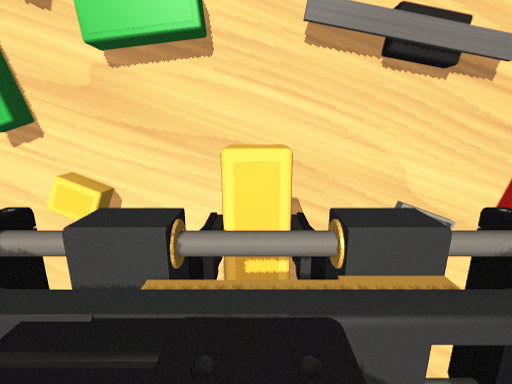

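The long bar is held at (256,200), level. I'll work out how far its front edge is from the TCP.

```bash
cat >> h.py <<'E'
def edge(px,h):
    s=bot.observe(); R=Ro.from_rotvec(s['orientation']).as_matrix(); p=ray('wrist',px,s['ee_pos'][2]+h)
    for q in p: print('in tool mm',(R.T@(np.r_[q,0]-np.r_[s['ee_pos'][:2],0]))[:2].round(1))
E
python3 -c "
from h import *
edge([(256,146.5),(222,180),(292,180)],13.6)"
```

```text
in tool mm [52.1 -1.1]
in tool mm [ 33.8 -19.8]
in tool mm [33.8 18.8]
```

>>> step_arm --deltas '[[[-4,1.8,0,-0.06,200],[-4,1.8,0,-0.05,200],[-4,1.8,0,0,200],[-4,1.8,0,0,200],[-4,1.8,0,0,200]]]'

```text
time_s: 5.2
ee_pos: [516.1, -54.5, 135.3]
orientation: [-3.067, -0.678, 0.002]
force: [-0.0, -1.2, -0.8]
opening: 39.5
```

```bash
python3 -c "
from h import *
wy('w4');go(441,-99,135,24.9)"
```

```text
Y px [263. 267.] topplane [440.3 -95.7  55.3  14.4 -65.1]
Y px [256. 189.] topplane [514.2 -53.9  83.8  68.5  24.9]
Y px [ 97. 177.] topplane [457.   93.8  70.1  38.   27.5]
grey px [224. 296.] z12 [ 389.3 -121.   631.   202.3  -73.5]
grey px [260. 246.] z12 [454.7 -82.1 181.5  89.  -65.1]
grey px [404. 241.] z12 [ 543.  -243.3  211.3  104.7  -63.4]
t 5.25 ee [512.  -58.4 134.3] psi 24.9 tilt [-0.006 -0.002 -1.   ] q [-0.26  0.05  1.89 -0.    1.21  0.87] open 39.7 F [ 1.2 -2.8 -2.5]
delta cm [-8.15  0.69 -0.01] turn -0.001 rows>= 2.0
```

View pics/w4.png

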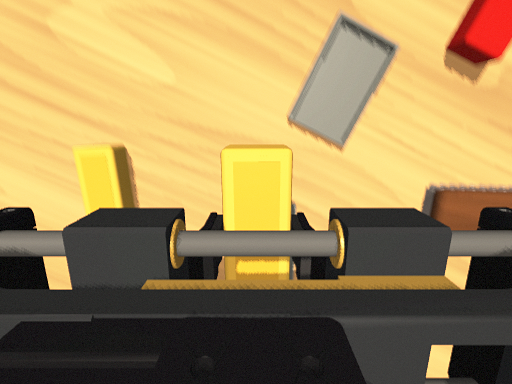

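>>> step_arm --deltas '[[[-4.1,0.3,0,0,200],[-4,0.3,0,0,200],[0,0,3,0,200],[0,0,3,0,200],[0,0,0,0,200]]]'

```text
time_s: 5.75
ee_pos: [443.0, -92.0, 72.2]
orientation: [-3.063, -0.675, 0.011]
force: [-1.1, 0.3, -1.0]
opening: 39.7
```

```bash
python3 -c "
from h import *
wy('w5');cv2.imwrite('pics/s5.png',cv2.resize(vision.read_camera('side')[130:280,200:400],None,fx=4,fy=4));go(441,-99,21,24.9)"
```

```text
Y px [262. 266.] topplane [ 399.2 -116.4   42.3   11.9  -65. ]
Y px [256. 189.] topplane [455.3 -84.7  64.   52.2  25. ]
Y px [28. 88.] topplane [453.1  92.3  77.   37.9  27.3]
grey px [400. 246.] z12 [ 467.1 -237.3  162.7   64.8  -65.1]
grey px [224. 296.] z12 [ 356.3 -135.9  492.9  158.6  -73.3]
grey px [266. 219.] z12 [435.9 -93.8 141.4 131.5 -64.9]
t 5.85 ee [446.3 -92.9  76. ] psi 24.9 tilt [-0.002  0.001 -1.   ] q [-0.38 -0.02  2.08  0.    1.08  0.76] open 39.7 F [-0.1  0.1 -0.8]
delta cm [-0.73  0.34  5.5 ] turn 0.0 rows>= 2.0
```

View pics/w5.png

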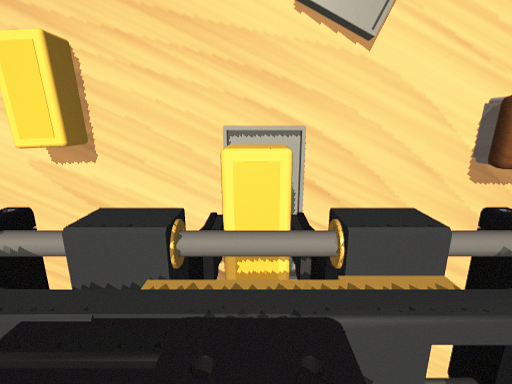

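View pics/s5.png

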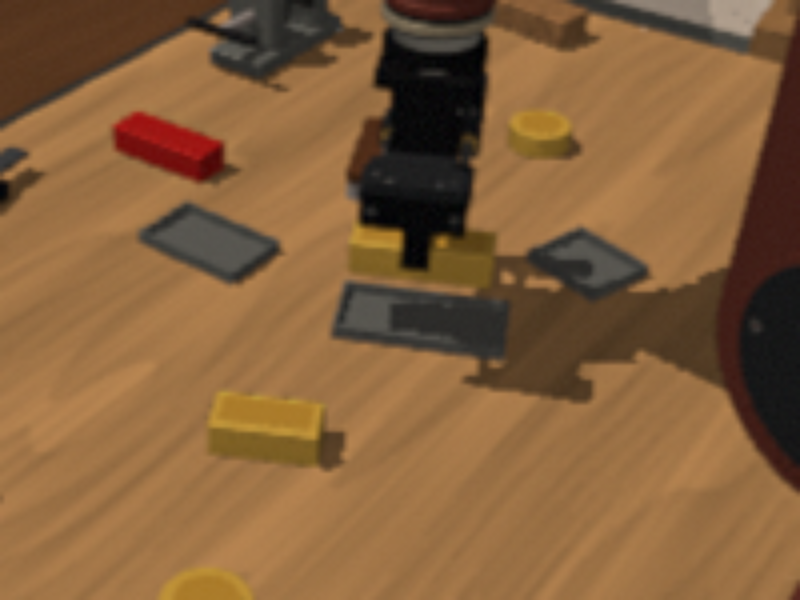

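The tray's far rim shows at (224..306,127) ahead of the bar. I'll get its offset in the tool frame.

```bash
python3 -c "
from h import *
s=bot.observe()
edge([(224,126.5),(306,126.5)],12-s['ee_pos'][2]);edge([(256,146.5)],13.6)"
```

```text
in tool mm [ 61.4 -27. ]
in tool mm [61.3 38.7]
in tool mm [52.4 -1. ]
```

>>> step_arm --deltas '[[[-0.5,0.6,0,0,200],[0,0,2.5,0,200],[0,0,1.5,0,200],[0,0,0,0,200],[0,0,0,0,200]]]'

```text
time_s: 6.35
ee_pos: [445.9, -101.3, 37.6]
orientation: [3.067, 0.678, 0.002]
force: [0.2, 0.0, -1.0]
opening: 40.1
```

```bash
python3 -c "
from h import *
wy('w6');go(441,-99,20,24.9)"
```

```text
Y px [262. 267.] topplane [ 419.  -116.9   35.7   11.1  -63.5]
Y px [256. 188.] topplane [466.4 -90.6  53.   43.4  24.9]
grey px [413. 241.] z12 [ 477.4 -220.3  137.3   52.   -65.1]
grey px [225. 297.] z12 [ 383.3 -135.7  413.6  132.4  -73.6]
t 6.4 ee [ 446.3 -101.4   38. ] psi 24.9 tilt [ 0.002 -0.001 -1.   ] q [-0.4   0.05  2.1  -0.    0.99  0.74] open 39.9 F [-0.6  0.1 -0.7]
delta cm [-0.38 -0.45  1.8 ] turn 0.0 rows>= 1.0
```

View pics/w6.png

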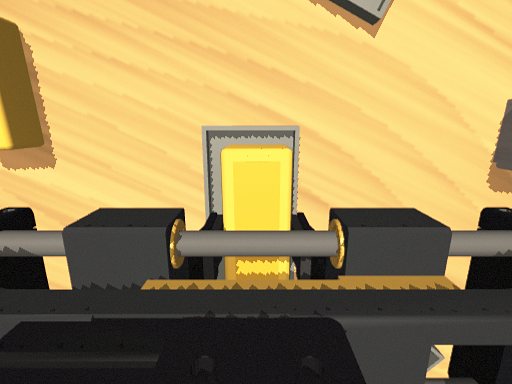

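```bash
python3 -c "
from h import *
s=bot.observe()
edge([(203,126.5),(299,126.5)],12-s['ee_pos'][2]);edge([(256,146.5)],13.6)"
```

```text
in tool mm [ 62.2 -36.4]
in tool mm [62.1 27.6]
in tool mm [52.3 -1.1]
```

>>> step_arm --deltas '[[[-0.3,-0.4,0,0,200],[0,0,0.8,0,200],[0,0,0.7,0,200],[0,0,0,0,200],[0,0,0,0,200]]]'

```text
time_s: 6.9
ee_pos: [440.3, -98.3, 21.1]
orientation: [-3.067, -0.678, 0.001]
force: [-0.5, -0.7, -0.4]
opening: 39.4
```

```bash
python3 -c "
from h import *
wy('w7');go(441,-99,20,24.9)"
```

```text
Y px [263. 266.] topplane [ 421.9 -109.6   32.1   10.3  -65.1]
Y px [256. 189.] topplane [464.6 -85.9  47.8  39.1  24.9]
grey px [416. 241.] z12 [ 474.1 -203.8  125.4   47.4  -65.1]
grey px [220. 295.] z12 [ 388.3 -126.7  377.3  121.   -73.5]
grey px [257. 195.] z12 [463.5 -86.6 106.6  75.8 -65.1]
t 6.95 ee [440.6 -98.4  21.4] psi 24.9 tilt [-0.  0. -1.] q [-0.39  0.06  2.12  0.    0.96  0.74] open 40.0 F [-1.  -0.3 -0.4]
delta cm [0.01 0.07 0.14] turn 0.0 rows>= 1.0
```

View pics/w7.png

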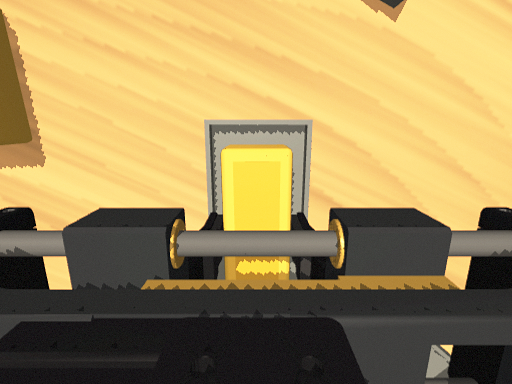

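The bar is centred in the tray: rim at 205..311, bar at 222..292. I'll lower the last bit, release and rise.

>>> step_arm --deltas '[[[0,0,0.1,0,200],[0,0,0,0,200],[0,0,0,0,120],[0,0,0,0,0],[0,0,0,0,0]]]'

```text
time_s: 7.45
ee_pos: [440.9, -98.5, 20.7]
orientation: [3.067, 0.678, 0.001]
force: [0.1, -0.0, 0.7]
opening: 54.8
```

>>> step_arm --deltas '[[[0,0,0,0,0],[0,0,-2,0,0],[0,0,-4,0,0],[0,0,-5,0,0],[0,0,-5,0,0]]]'

```text
time_s: 7.95
ee_pos: [439.9, -98.2, 181.9]
orientation: [-3.067, -0.677, 0.002]
force: [0.2, 0.3, 0.4]
opening: 85.8
```

```bash
python3 -c "
from h import *
wy('w8');go(452,91,160,27.7)"
```

```text
Y px [257. 179.] topplane [437.3 -98.9 108.8  38.7  25. ]
Y px [101.  94.] topplane [452.2  95.1  78.3  39.2  27.4]
grey px [260. 247.] z12 [ 351.7 -137.5  415.5  100.9  -62.5]
grey px [455. 238.] z12 [ 470.1 -373.5  160.    92.1  -65.1]
grey px [246. 303.] z12 [ 281.4 -182.   741.1  220.   -72.6]
t 8.0 ee [ 444.9 -100.   191.5] psi 24.9 tilt [ 0.012 -0.005 -1.   ] q [-0.39 -0.18  1.99  0.    1.32  0.74] open 85.9 F [5.9 0.1 6.3]
delta cm [  8.67 -17.06   3.07] turn -0.048 rows>= 4.0
```

View pics/w8.png

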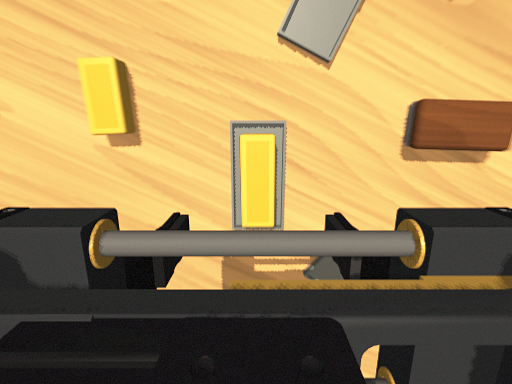

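The long bar lies flat inside its tray at (257,180). Next is the medium bar, at (104,95) in this view.

>>> step_arm --deltas '[[[2.1,-4.3,0.6,-0.02,0],[2.1,-4.3,0.6,-0.02,0],[2.2,-4.3,0.6,0,0],[2.2,-4.3,0.6,0,0],[0,0,0,0,0]]]'

```text
time_s: 8.5
ee_pos: [440.0, 98.9, 155.6]
orientation: [-3.049, -0.748, 0.001]
force: [0.1, -1.1, 0.7]
opening: 87.1
```

>>> step_arm --deltas '[[[0,0,0,0,0]]]'

```text
time_s: 8.6
ee_pos: [441.0, 94.8, 156.2]
orientation: [3.052, 0.744, -0.001]
force: [0.3, -0.4, -0.1]
opening: 87.0
```

```bash
python3 -c "
from h import *
wy('w9');go(452,93,80,27.4)"
```

```text
Y px [102. 163.] topplane [381.9 251.7  56.8  55.3 -20.3]
Y px [263. 173.] topplane [453.   94.1  77.2  37.7  27.7]
grey px [242. 302.] z12 [302.6  14.  680.4 200.9 -70.3]
grey px [448. 230.] z12 [ 481.2 -143.4  176.6   92.   -65.2]
grey px [279. 238.] z12 [368.7  49.7 402.9 103.9 -56.8]
t 8.65 ee [441.4  93.7 156.4] psi 27.3 tilt [-0.    -0.001 -1.   ] q [ 0.03 -0.15  2.03 -0.    1.26  1.13] open 87.2 F [ 0.4 -0.3  0. ]
delta cm [0.92 0.55 7.64] turn -0.002 rows>= 2.0
```

View pics/w9.png

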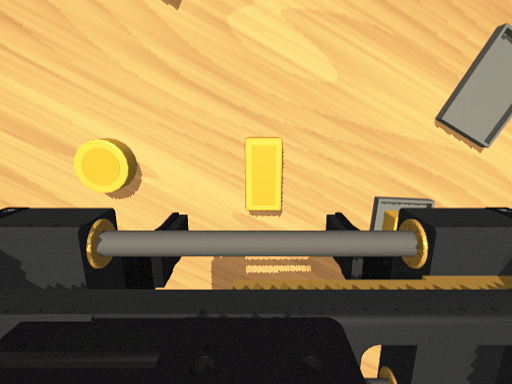

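The medium bar is at (263,174), with nothing near the jaws. I'll descend to it.

>>> step_arm --deltas '[[[1.0,0.5,4,0,0],[0,0,4,0,0],[0,0,3,0,0],[0,0,0,0,0],[0,0,0,0,0]]]'

```text
time_s: 9.15
ee_pos: [452.8, 92.6, 46.9]
orientation: [3.054, 0.735, -0.001]
force: [0.5, -0.0, -0.5]
opening: 86.9
```

```bash
python3 -c "
from h import *
wy('w10');go(453,94,14,27.6)"
```

```text
Y px [ 20. 190.] topplane [400.9 246.   32.5  29.2 -60.4]
Y px [256. 196.] topplane [466.6 101.3  47.   37.7  27.4]
grey px [255. 245.] z12 [424.9  79.5 249.3  59.  -60.4]
grey px [461. 239.] z12 [500.9 -58.3  92.   55.7 -62.2]
grey px [241. 302.] z12 [384.2  53.  435.2 129.1 -70.6]
t 9.2 ee [454.   93.   48.1] psi 27.1 tilt [ 0.002 -0.    -1.   ] q [ 0.03  0.04  2.08 -0.    1.02  1.13] open 87.0 F [0.5 0.5 0.8]
delta cm [-0.05 -0.14  3.41] turn -0.009 rows>= 1.0
```

View pics/w10.png

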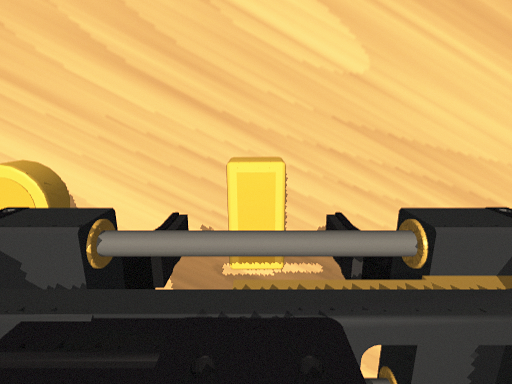

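>>> step_arm --deltas '[[[0,0,2,-0.01,0],[0,0,1.3,0,0],[0,0,0,0,0],[0,0,0,0,0],[0,0,0,0,120]]]'

```text
time_s: 9.7
ee_pos: [453.5, 94.0, 14.6]
orientation: [3.049, 0.754, 0.003]
force: [0.4, 0.7, -0.4]
opening: 84.2
```

>>> step_arm --deltas '[[[0,0,0,0,200],[0,0,0,0,200],[0,0,0,0,200],[0,0,0,0,200],[0,0,0,0,200]]]'

```text
time_s: 10.2
ee_pos: [452.6, 94.0, 13.6]
orientation: [3.05, 0.754, 0.0]
force: [0.8, 0.7, 0.3]
opening: 46.7
```

>>> step_arm --deltas '[[[0,0,0,0,200],[0,0,0,0,200],[0,0,0,0,200]]]'

```text
time_s: 10.5
ee_pos: [452.6, 94.0, 13.5]
orientation: [3.05, 0.754, -0.0]
force: [-0.4, -0.5, 0.5]
opening: 40.1
```

```bash
python3 -c "
from h import *
go(453,94,14,27.6)"
```

```text
t 10.5 ee [452.6  94.   13.5] psi 27.8 tilt [-0. -0. -1.] q [ 0.03  0.11  2.09 -0.    0.94  1.12] open 40.1 F [-0.4 -0.5  0.5]
delta cm [ 0.04  0.02 -0.05] turn 0.003 rows>= 1.0
```

>>> step_arm --deltas '[[[0,0,-2,0,200],[0,0,-4,0,200],[0,0,-4,0,200],[0,0,-2,0,200],[0,0,0,0,200]]]'

```text
time_s: 11.0
ee_pos: [455.2, 94.1, 137.1]
orientation: [3.048, 0.754, 0.011]
force: [1.3, -1.0, -1.3]
opening: 39.9
```

```bash
python3 -c "
from h import *
wy('w11');go(580,-85,135,-1.9)"
```

```text
Y px [259. 269.] topplane [377.   50.6  63.1  18.  -61.1]
Y px [256. 200.] topplane [444.   89.   70.2  61.5 -62.3]
Y px [ 84. 180.] topplane [381.2 251.3  56.2  54.3  82.7]
grey px [417. 242.] z12 [ 483.2 -102.6  209.5   79.4  -62.4]
grey px [217. 294.] z12 [333.3  19.8 631.3 200.7 -71. ]
t 11.05 ee [453.6  94.  134.7] psi 27.8 tilt [ 0.003  0.    -1.   ] q [ 0.03 -0.09  2.03 -0.    1.2   1.12] open 39.9 F [-0.4  0.5 -1.8]
delta cm [2.840e+00 2.173e+01 1.000e-02] turn 0.518 rows>= 5.0
```

View pics/w11.png

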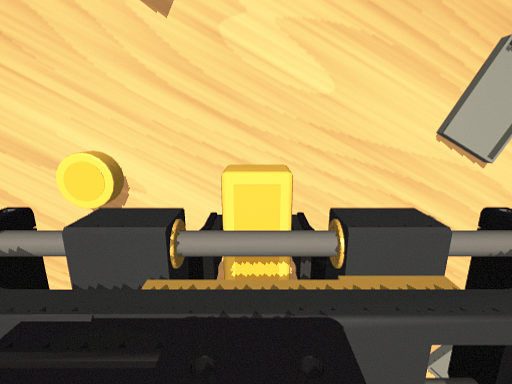

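The bar is held level, with its top at (256,195). I'll carry it over toward the medium tray and turn it.

>>> step_arm --deltas '[[[0.6,4.3,0,0,200],[0.6,4.3,0,0,200],[0.6,4.3,0,0,200],[0.5,4.4,0,0,200],[0.5,4.4,0,0.12,200]]]'

```text
time_s: 11.55
ee_pos: [577.7, -86.1, 130.4]
orientation: [-3.088, -0.567, 0.006]
force: [0.8, 0.2, -0.3]
opening: 39.6
```

>>> step_arm --deltas '[[[0,0,0,0.14,200],[0,0,0,0.14,200],[0,0,0,0.12,200],[0,0,0,0,200],[0,0,0,0,200]]]'

```text
time_s: 12.05
ee_pos: [577.3, -84.6, 131.5]
orientation: [-3.14, 0.05, 0.005]
force: [0.0, 0.1, -1.8]
opening: 40.0
```

```bash
python3 -c "
from h import *
edge([(256,165)],16.5)
wy('w12');go(645,-85,135,-1.9)"
```

```text
in tool mm [42.6 -0.8]
Y px [257. 199.] topplane [564.8 -83.2  68.5  59.4  88.1]
grey px [252. 304.] z12 [434.2 -98.5 645.1 199.2  79.5]
grey px [319. 245.] z12 [ 506.8 -179.8  375.5   82.7  -89.9]
t 12.1 ee [577.6 -84.6 132. ] psi -1.8 tilt [-0.002  0.001 -1.   ] q [-0.28  0.21  1.72  0.    1.22  1.32] open 39.6 F [ 1.2 -0.7 -0.6]
delta cm [ 6.74 -0.18 -0.31] turn 0.001 rows>= 2.0
```

View pics/w12.png

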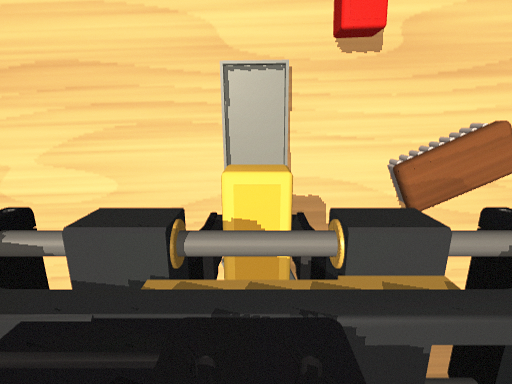

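```bash
python3 -c "
from h import *
s=bot.observe()
edge([(221,60.5),(289,60.5),(223,160),(287,160)],12-s['ee_pos'][2])"
```

```text
in tool mm [120.9 -34.2]
in tool mm [120.8  30.2]
in tool mm [ 26.4 -35.2]
in tool mm [26.3 30.8]
```

>>> step_arm --deltas '[[[3.3,-0.1,0,0,200],[3.2,-0.1,0,0,200],[0,0,4,0,200],[0,0,4,0,200],[0,0,1,0,200]]]'

```text
time_s: 12.6
ee_pos: [639.2, -83.9, 37.5]
orientation: [-3.139, 0.052, 0.015]
force: [-1.4, 1.0, -2.5]
opening: 39.5
```

>>> step_arm --deltas '[[[0,0,0,0,200],[0,0,0,0,200]]]'

```text
time_s: 12.8
ee_pos: [644.5, -85.5, 45.1]
orientation: [3.141, -0.054, 0.003]
force: [0.8, 0.5, -0.7]
opening: 39.7
```

```bash
python3 -c "
from h import *
wy('w13');go(643,-85,17,-1.9)"
```

```text
Y px [258. 199.] topplane [657.7 -85.1  45.9  39.8  88. ]
grey px [251. 303.] z12 [566.2 -95.3 444.8 137.6  79.5]
grey px [312. 228.] z12 [ 640.2 -153.1  260.   107.5   88. ]
t 12.85 ee [645.2 -85.7  46.1] psi -2.0 tilt [ 0.004 -0.001 -1.   ] q [-0.25  0.45  1.59  0.    1.1   1.35] open 39.9 F [-0.1  0.4 -0.7]
delta cm [-0.24 -0.06  2.91] turn -0.001 rows>= 1.0
```

View pics/w13.png

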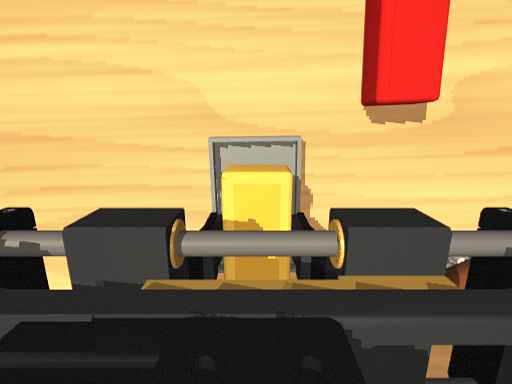

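```bash
python3 -c "
from h import *
s=bot.observe()
edge([(209,137),(302,137)],12-s['ee_pos'][2]);edge([(256,165)],16.5)"
```

```text
in tool mm [ 54.7 -33.9]
in tool mm [54.6 31.4]
in tool mm [42.5 -0.8]
```

>>> step_arm --deltas '[[[-0.1,-0.1,1.5,0,200],[0,0,1.2,0,200],[0,0,0,0,200],[0,0,0,0,200],[0,0,0,0,200]]]'

```text
time_s: 13.35
ee_pos: [642.2, -84.1, 16.2]
orientation: [-3.141, 0.055, 0.001]
force: [0.8, -0.6, -1.1]
opening: 39.8
```

```bash
python3 -c "
from h import *
wy('w14');go(643,-85,17,-1.9)"
```

```text
Y px [257. 199.] topplane [664.1 -84.2  38.6  33.8  87.9]
grey px [327. 247.] z12 [ 627.4 -140.8  220.9   48.6   89.8]
grey px [260. 303.] z12 [584.9 -92.7 379.1 117.3  79.5]
t 13.4 ee [642.3 -84.2  16.3] psi -2.0 tilt [-0.001  0.    -1.   ] q [-0.25  0.49  1.6   0.    1.06  1.35] open 39.8 F [-0.2 -0.1 -0.9]
delta cm [ 0.07  0.08 -0.07] turn -0.002 rows>= 1.0
```

View pics/w14.png

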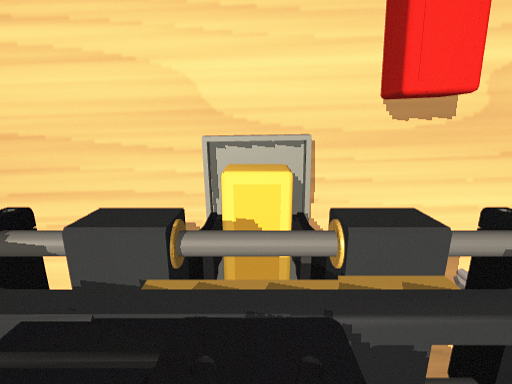

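The bar is inside the rim (203..311) and resting on the tray floor, so I'll release and rise.

>>> step_arm --deltas '[[[0,0,0,0,120],[0,0,0,0,0],[0,0,0,0,0],[0,0,0,0,0],[0,0,-2,0,0]]]'

```text
time_s: 13.9
ee_pos: [639.9, -83.6, 33.6]
orientation: [-3.14, 0.055, 0.009]
force: [0.1, 0.5, -0.2]
opening: 70.2
```

>>> step_arm --deltas '[[[0,0,-4,0,0],[0,0,-4,0,0],[0,0,-5,0,0],[0,0,0,0,0],[0,0,0,0,0]]]'

```text
time_s: 14.4
ee_pos: [644.0, -84.6, 169.1]
orientation: [3.14, -0.055, 0.007]
force: [0.7, -0.6, -1.4]
opening: 87.0
```

```bash
python3 -c "
from h import *
wy('w15');go(594,283,165,86);go(594,283,165,-2)"
```

```text
Y px [256. 182.] topplane [642.1 -83.2  77.3  38.   -2.4]
grey px [248. 305.] z12 [468.6 -98.9 727.3 210.6  79.3]
grey px [326. 245.] z12 [ 553.2 -144.4  530.6   95.4  -89.9]
t 14.45 ee [642.6 -84.2 166.8] psi -2.0 tilt [ 0.001 -0.    -1.   ] q [-0.25  0.32  1.52  0.    1.31  1.35] open 86.9 F [-0.4 -0.1 -0.3]
delta cm [ -6.15 -36.53   0.17] turn -1.536 rows>= 11.0
t 14.45 ee [642.6 -84.2 166.8] psi -2.0 tilt [ 0.001 -0.    -1.   ] q [-0.25  0.32  1.52  0.    1.31  1.35] open 86.9 F [-0.4 -0.1 -0.3]
delta cm [ -6.15 -36.53   0.17] turn -0.0 rows>= 8.0
```

View pics/w15.png

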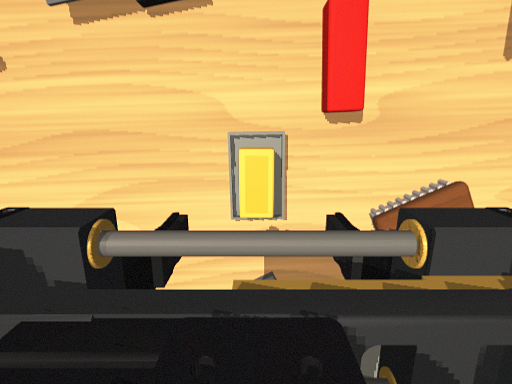

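The medium bar lies flat inside its tray at (256,183). For the short bar I'll grip across its 50 mm length, because the current tool yaw already fits.

>>> step_arm --deltas '[[[-0.7,-4.6,0,0,0],[-0.8,-4.6,0,0,0],[-0.8,-4.6,0,0,0],[-0.8,-4.6,0,0,0],[-0.8,-4.6,0,0,0]]]'

```text
time_s: 14.95
ee_pos: [609.7, 148.5, 163.9]
orientation: [3.141, -0.056, -0.006]
force: [1.1, 0.0, -0.4]
opening: 87.2
```

>>> step_arm --deltas '[[[-0.8,-4.6,0,0,0],[-0.8,-4.6,0,0,0],[-0.8,-4.3,0,0,0],[0,0,0,0,0],[0,0,0,0,0]]]'

```text
time_s: 15.45
ee_pos: [590.8, 283.3, 164.1]
orientation: [3.139, -0.051, -0.006]
force: [0.3, -0.1, -0.0]
opening: 87.1
```

```bash
python3 -c "
from h import *
wy('w16');go(594,283,14,-4)"
```

```text
Y px [256. 178.] topplane [594.8 284.5  47.7  38.   85.8]
grey px [245. 303.] z12 [421.5 268.6 721.3 207.9  80.4]
grey px [324. 246.] z12 [500.3 223.8 524.3  93.2 -89.8]
t 15.5 ee [591.4 282.2 164.4] psi -2.0 tilt [-0.003 -0.002 -1.   ] q [ 0.33  0.34  1.5  -0.    1.31  1.93] open 86.8 F [-0.6  0.1 -0.5]
delta cm [ 0.3  -0.12 15.04] turn 0.035 rows>= 4.0
```

View pics/w16.png

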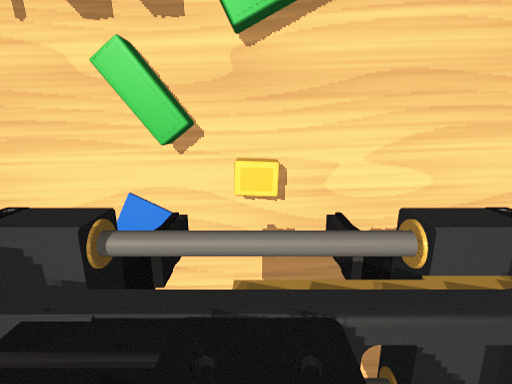

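The short bar is at (257,178), with the jaws on either side of it. The scraper is lower (5 mm) than the fingertips will go.

>>> step_arm --deltas '[[[0.3,-0.2,4,0.04,0],[0,0,4,0,0],[0,0,3,0,0],[0,0,0,0,0],[0,0,0,0,0]]]'

```text
time_s: 16.0
ee_pos: [595.4, 283.0, 56.1]
orientation: [3.138, -0.121, -0.003]
force: [-0.1, -0.7, 0.7]
opening: 87.2
```

```bash
python3 -c "
from h import *
wy('w17');go(594.8,284.2,13.5,-4.2)
print(ray('wrist',[(172,213)],0))"
```

```text
Y px [257. 208.] topplane [599.4 284.4  47.5  30.1  85.5]
grey px [245. 303.] z12 [507.2 277.  471.4 135.1  77.8]
grey px [302. 244.] z12 [557.3 245.5 343.   61.   87.7]
t 16.05 ee [596.8 283.8  58. ] psi -4.4 tilt [ 0.002  0.    -1.   ] q [ 0.32  0.46  1.55 -0.    1.13  1.97] open 87.0 F [1.8 0.1 1.3]
delta cm [-0.21 -0.02  4.45] turn -0.003 rows>= 1.0
[[592.66502169 356.211646  ]]
```

View pics/w17.png

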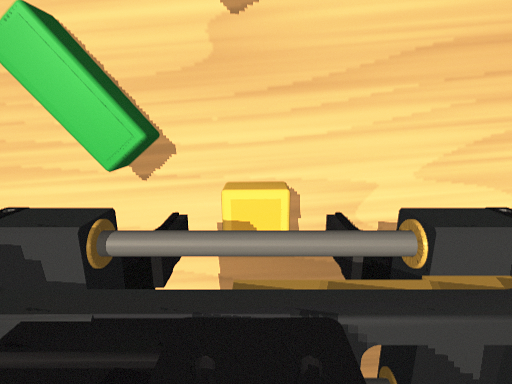

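>>> step_arm --deltas '[[[0,0,2.2,0,0],[0,0,2.1,0,0],[0,0,0,0,0],[0,0,0,0,0],[0,0,0,0,0]]]'

```text
time_s: 16.55
ee_pos: [597.4, 285.2, 16.3]
orientation: [-3.138, 0.118, -0.006]
force: [-0.2, 0.4, 0.6]
opening: 87.0
```

>>> step_arm --deltas '[[[0,0,0,0,120],[0,0,0,0,180],[0,0,0,0,180],[0,0,0,0,180],[0,0,0,0,180]]]'

```text
time_s: 17.05
ee_pos: [595.5, 284.7, 13.6]
orientation: [3.139, -0.118, -0.0]
force: [0.6, -0.6, -0.4]
opening: 55.3
```

>>> step_arm --deltas '[[[0,0,0,0,180],[0,0,0,0,180],[0,0,0,0,180]]]'

```text
time_s: 17.35
ee_pos: [595.4, 284.6, 13.5]
orientation: [3.139, -0.118, -0.0]
force: [-0.8, -0.5, 0.1]
opening: 49.8
```

```bash
python3 -c "
from h import *
go(594.8,284.2,13.5,-4.2)"
```

```text
t 17.35 ee [595.4 284.6  13.5] psi -4.3 tilt [-0. -0. -1.] q [ 0.33  0.52  1.57 -0.    1.06  1.97] open 49.8 F [-0.8 -0.5  0.1]
delta cm [-0.06  0.05 -0.  ] turn -0.002 rows>= 1.0
```

>>> step_arm --deltas '[[[0,0,0,0,180],[0,0,-3,0,180],[0,0,-4,0,180],[0,0,-4,0,180],[0,0,-2,0,180]]]'

```text
time_s: 17.85
ee_pos: [597.4, 285.4, 148.1]
orientation: [-3.137, 0.118, -0.008]
force: [1.0, 0.5, -0.9]
opening: 49.8
```

```bash
python3 -c "
from h import *
wy('w18');go(352,-312,135,72.8)"
```

```text
Y px [258. 216.] topplane [562.2 289.3  90.9  25.1  85.7]
grey px [314. 245.] z12 [516.  198.8 416.4  86.9  87.5]
grey px [254. 304.] z12 [443.  279.1 678.4 206.6  77.2]
t 17.9 ee [598.8 285.9 151. ] psi -4.3 tilt [ 0.009  0.003 -1.   ] q [0.33 0.36 1.5  0.   1.28 1.97] open 49.9 F [1.7 1.2 2.4]
delta cm [-20.13  61.48   1.18] turn -1.346 rows>= 13.0
```

View pics/w18.png

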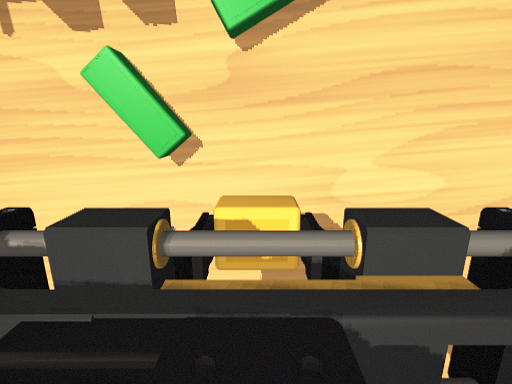

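The short bar is held level at (257,215). I'll carry it across to the short tray.

>>> step_arm --deltas '[[[-1.3,4.1,0,0,180],[-1.3,4.1,0,0,180],[-1.3,4.1,0,0,180],[-1.3,4.1,0,0,180],[-1.3,4.1,0,0,180]]]'

```text
time_s: 18.4
ee_pos: [513.8, 83.8, 142.3]
orientation: [3.139, -0.117, -0.002]
force: [0.4, -0.7, -0.5]
opening: 49.8
```

>>> step_arm --deltas '[[[-1.3,4.1,0,0,180],[-1.3,4.1,0,0,180],[-1.3,4.1,0,0,180],[-1.3,4.1,0,0,180],[-1.4,4.1,0,0,180]]]'

```text
time_s: 18.9
ee_pos: [432.8, -115.5, 142.6]
orientation: [-3.139, 0.118, 0.001]
force: [0.5, -1.1, -0.7]
opening: 49.9
```

>>> step_arm --deltas '[[[-1.4,4.1,0,0,180],[-1.4,4.1,0,0,180],[-1.4,4.1,0,0,180],[-1.4,4.1,0,0,180],[-1.4,4.1,0,0,180]]]'

```text
time_s: 19.4
ee_pos: [347.6, -314.6, 142.7]
orientation: [-3.139, 0.118, 0.0]
force: [1.4, 0.2, -0.8]
opening: 49.6
```

>>> step_arm --deltas '[[[0,0,0,-0.14,180],[0,0,0,-0.14,180],[0,0,0,-0.14,180],[0,0,0,-0.14,180],[0,0,0,-0.14,180]]]'

```text
time_s: 19.9
ee_pos: [348.4, -313.1, 142.4]
orientation: [-2.986, -0.973, 0.001]
force: [0.9, 0.3, -1.3]
opening: 49.8
```

>>> step_arm --deltas '[[[0,0,0,-0.14,180],[0,0,0,-0.14,180],[0,0,0,-0.14,180],[0,0,0,-0.14,180],[0,0,0,-0.09,180]]]'

```text
time_s: 20.4
ee_pos: [348.5, -313.0, 142.4]
orientation: [-2.519, -1.875, -0.0]
force: [-0.5, -0.1, -1.7]
opening: 50.3
```

>>> step_arm --deltas '[[[0,0,0,0,180],[0,0,0,0,180]]]'

```text
time_s: 20.6
ee_pos: [348.6, -313.1, 142.8]
orientation: [-2.526, -1.866, -0.0]
force: [0.1, -0.5, -0.9]
opening: 49.8
```

```bash
python3 -c "
from h import *
wy('w19');go(370,-255,135,72.8)"
```

```text
Y px [240. 260.] topplane [ 306.4 -387.9   53.1   11.   -17.1]
Y px [257. 218.] topplane [ 338.  -344.5   90.    24.7  -17.1]
grey px [427. 242.] z12 [ 517.6 -437.9  196.1   81.2  -17.1]
grey px [236. 278.] z12 [ 312.1 -455.   646.8  209.   -25.5]
grey px [261. 124.] z12 [ 370.3 -253.9   70.    58.6  -17.1]
t 20.65 ee [ 348.7 -313.2  143. ] psi 72.9 tilt [-0.     0.001 -1.   ] q [-0.9  -0.08  2.    0.    1.22 -0.6 ] open 50.2 F [-0.4  0.5 -0.6]
delta cm [6.19 0.33 0.8 ] turn 0.002 rows>= 2.0
```

View pics/w19.png

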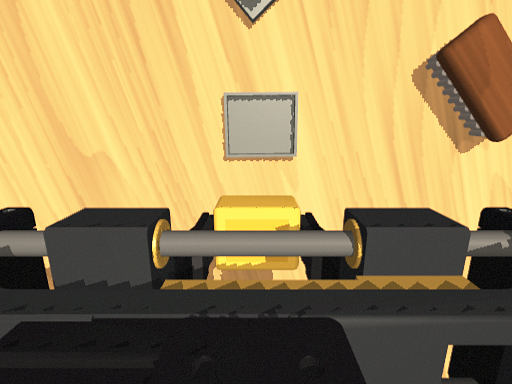

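The tray is fully in view at (261,124), and its position (370,-254) agrees with the top camera.

```bash
python3 -c "
from h import *
s=bot.observe()
edge([(257,195.5)],16.5);edge([(223,92.5),(298,92.5),(298,158)],12-s['ee_pos'][2])"
```

```text
in tool mm [26.7 -0.6]
in tool mm [ 94.7 -34.9]
in tool mm [94.6 40.9]
in tool mm [28.3 43.3]
```

>>> step_arm --deltas '[[[3.1,0.2,0,0,180],[3.1,0.1,0,0,180],[0,0,4,0,180],[0,0,4,0,180],[0,0,1.5,0,180]]]'

```text
time_s: 21.15
ee_pos: [367.9, -252.7, 44.9]
orientation: [-2.522, -1.865, 0.001]
force: [-1.3, 0.8, -0.5]
opening: 49.9
```

>>> step_arm --deltas '[[[0,0,0,0,180],[0,0,0,0,180],[0,0,0,0,180]]]'

```text
time_s: 21.45
ee_pos: [370.8, -256.1, 50.0]
orientation: [2.523, 1.867, 0.001]
force: [-0.4, -0.7, -0.6]
opening: 49.9
```

```bash
python3 -c "
from h import *
wy('w20');go(370,-254.5,17,72.8)"
```

```text
Y px [241. 260.] topplane [ 349.5 -283.9   36.5    6.4  -17.1]
Y px [257. 218.] topplane [ 370.4 -255.6   59.3   16.3  -17.1]
grey px [436. 241.] z12 [ 492.9 -321.4  133.7   55.5  -17.1]
grey px [237. 266.] z12 [ 362.2 -314.2  441.5  185.5  -25.6]
t 21.5 ee [ 370.9 -256.2   50.1] psi 73.0 tilt [ 0.002 -0.002 -1.   ] q [-0.78  0.01  2.11  0.    1.02 -0.48] open 49.8 F [ 0.  -0.3 -0.3]
delta cm [ 0.14 -0.14  3.31] turn 0.004 rows>= 1.0
```

View pics/w20.png

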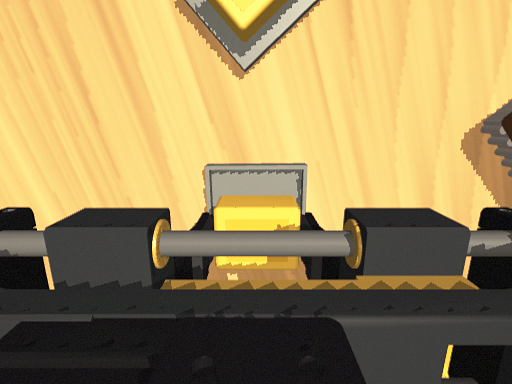

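```bash
python3 -c "
from h import *
s=bot.observe()
edge([(257,206)],16.5);edge([(257,195.5)],-13.5);edge([(205,164),(306,164)],12-s['ee_pos'][2])"
```

```text
in tool mm [20.7 -0.6]
in tool mm [18.5 -0.5]
in tool mm [ 35.8 -38.6]
in tool mm [35.7 35.5]
```

The bar centre is at (0,-0.5) and the tray centre at (2.8,-1.5) in the tool frame. I'll correct by 2 mm and lower.

>>> step_arm --deltas '[[[0.2,-0.1,1.6,0,180],[0,0,1.5,0,180],[0,0,0,0,180],[0,0,0,0,180],[0,0,0,0,180]]]'

```text
time_s: 22.0
ee_pos: [370.2, -253.7, 18.8]
orientation: [2.523, 1.868, 0.001]
force: [0.1, 0.1, -0.1]
opening: 49.7
```

```bash
python3 -c "
from h import *
wy('w21');go(370,-254.5,17,72.8)"
```

```text
Y px [241. 260.] topplane [ 355.4 -265.9   29.6    6.   -17. ]
Y px [257. 218.] topplane [ 373.  -242.3   49.    13.5  -17. ]
grey px [440. 242.] z12 [ 476.  -298.6  112.6   46.7  -17.1]
grey px [242. 288.] z12 [ 357.6 -310.   371.8  117.3  -25.7]
t 22.05 ee [ 370.2 -253.6   18.7] psi 73.0 tilt [ 0.002 -0.002 -1.   ] q [-0.78  0.06  2.13  0.    0.95 -0.48] open 49.5 F [-0.4  0.4 -0.2]
delta cm [-0.09  0.    0.17] turn 0.004 rows>= 1.0
```

View pics/w21.png

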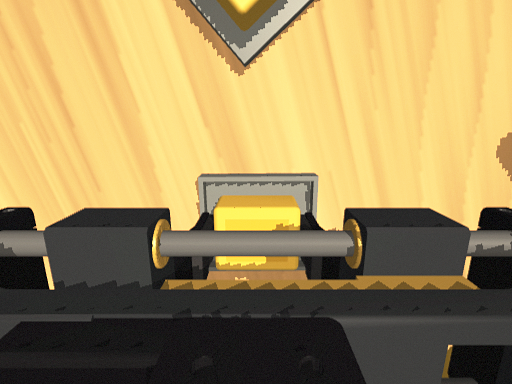

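The bar is centred in the rim (198..318). I'll lower the last 2 mm, release and rise.

>>> step_arm --deltas '[[[0,0,0.2,0,180],[0,0,0,0,180],[0,0,0,0,100],[0,0,0,0,0],[0,0,0,0,0]]]'

```text
time_s: 22.55
ee_pos: [369.2, -252.6, 15.4]
orientation: [-2.524, -1.869, 0.0]
force: [-0.6, 0.4, 0.3]
opening: 61.7
```

>>> step_arm --deltas '[[[0,0,0,0,0],[0,0,-2,0,0],[0,0,-4,0,0],[0,0,-5,0,0],[0,0,-5,0,0]]]'

```text
time_s: 23.05
ee_pos: [368.8, -252.2, 176.7]
orientation: [-2.523, -1.869, 0.0]
force: [1.2, -1.5, 0.5]
opening: 86.2
```

>>> step_arm --deltas '[[[-5,0,0,0,0],[-5,0,0,0,0],[-5,0,0,0,0],[0,0,0,0,0],[0,0,0,0,0]]]'

```text
time_s: 23.55
ee_pos: [324.9, -396.8, 174.9]
orientation: [-2.526, -1.865, -0.001]
force: [-0.1, 0.2, -0.5]
opening: 86.9
```

```bash
python3 - <<'E'
from h import *
wy('w22')
im=vision.read_camera('top'); s=vision.read_camera('side'); hsv=cv2.cvtColor(im,cv2.COLOR_BGR2HSV)
m=cv2.inRange(hsv,(20,110,90),(35,255,255))
for cn in cv2.findContours(m,0,1)[0]:
    if cv2.contourArea(cn)>60: print('Y',rect(ray('top',cn.reshape(-1,2),33)))
cv2.imwrite('pics/end.png',np.vstack([cv2.resize(im[110:310],(512,200)),cv2.resize(s[100:330],(512,230))]))
go(0,0,0,0)
E
```

```text
Y px [414. 155.] topplane [ 500.3 -422.3   55.7   55.1   14.3]
Y px [258.  35.] topplane [ 369.9 -253.2   47.7   37.5  -17.2]
grey px [250. 246.] z12 [ 296.5 -484.9  412.8   97.5  -14.5]
grey px [228. 297.] z12 [ 280.1 -563.   719.1  214.4  -24.5]
grey px [463. 239.] z12 [ 547.6 -553.3  150.3   91.9  -16.4]
Y [ 369.  -255.3   49.8   40.   -16.3]
Y [378.4 250.2  57.1  55.6  89. ]
Y [ 437.3 -100.9  108.8   38.9   25.3]
Y [ 501.5 -420.2   55.9   54.4  -65. ]
Y [641.4 -85.4  76.2  38.8  -1.5]
t 23.7 ee [ 326.  -395.1  175.2] psi 73.1 tilt [-0.     0.001 -1.   ] q [-1.04 -0.01  1.87  0.    1.29 -0.74] open 87.1 F [0.6 0.6 0.1]
delta cm [ 28.31 -42.67  17.57] turn 1.276 rows>= 11.0
```

View pics/end.png

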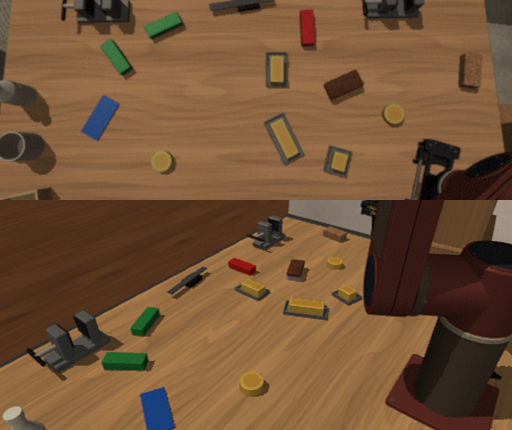

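View pics/w22.png

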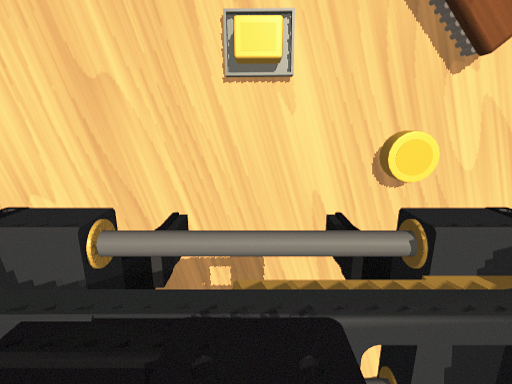

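All three bars lie flat inside their own trays, at (277,70), (284,138) and (338,161) in the final picture. The pucks, brush and scraper are where they were, and the arm is clear.

```bash
python3 -c "
from cell import bot
print(bot.job_done())"
```

```text
the job is handed in; nothing more can be done
None
```

I put the long bar, then the medium bar, then the short bar into their matching grey trays, and handed the job in at 23.7 s of the 99 s allowed.

**Bars:** the last top view puts each bar centre within about 3.5 mm of its tray centre, with angles within 1°. Each tray has 10 mm of play. The wrist view after release showed each bar lying flat inside its rim.

**Other items:** the two pucks measure within about 2 mm of where they started. The brush and scraper look unmoved in the top view; I checked those by eye and did not measure them. The wrist force I read stayed below about 9 N throughout.

**Disagreements along the way:**
- **Sideways correction:** I made one while the arm was still settling, so it overshot by about 4 mm. I corrected it before lowering the long bar.
- **Front edge in the wrist view:** for the short bar this read about 6 mm too far forward, because the camera also saw the bar's side face. I used the true top edge instead. The medium bar's reading was probably out the same way, by about 2.5 mm; I did not correct it, but that is well within the play.

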